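# Set the turned feet on their finishing stands

## Task

Get the three round turned feet ready for varnishing: set each one upright in the middle of the finishing stand of its own size - largest foot on the largest stand, middle on middle, smallest on smallest - and let go of it. Do the largest first, then the middle one, then the smallest. Leave the two square feet, the sanding block and the tin where they are.

Things in the scene. Friction and masses are not known exactly. Their poses are not given: they have to be found in the camera images.
- foot_large: the largest of the three round turned feet: mid-brown wood, loose, standing upright, 62 mm in diameter at its belly, 60 mm high. Its side is a straight upright cylinder of the full diameter from 17 to 43 mm above its underside; it narrows to about 45 mm across at the flat underside and flat top. Weighs under 0.2 kg. Origin: centre of the underside, z up; yaw means nothing
- foot_middle: the middle-sized of the three round turned feet: mid-brown wood, loose, standing upright, 48 mm in diameter at its belly, 48 mm high. Its side is a straight upright cylinder of the full diameter from 13 to 35 mm above its underside; it narrows to about 35 mm across at the flat underside and flat top. Weighs under 0.2 kg. Origin: centre of the underside, z up; yaw means nothing
- foot_small: the smallest of the three round turned feet: mid-brown wood, loose, standing upright, 34 mm in diameter at its belly, 38 mm high. Its side is a straight upright cylinder of the full diameter from 11 to 27 mm above its underside; it narrows to about 24 mm across at the flat underside and flat top. Weighs under 0.2 kg. Origin: centre of the underside, z up; yaw means nothing
- stand_large: the largest of the three finishing stands: a flat round plywood disc 136 mm in diameter on a slightly smaller dark steel base, fixed to the bench. Origin: centre of its underside on the bench, z up; its flat top is 22 mm above the origin
- stand_middle: the middle-sized of the three finishing stands: a flat round plywood disc 108 mm in diameter on a slightly smaller dark steel base, fixed to the bench. Origin: centre of its underside on the bench, z up; its flat top is 22 mm above the origin
- stand_small: the smallest of the three finishing stands: a flat round plywood disc 80 mm in diameter on a slightly smaller dark steel base, fixed to the bench. Origin: centre of its underside on the bench, z up; its flat top is 22 mm above the origin
- square_foot_a: square wooden foot of the same brown wood, loose, to be left alone: 48 mm square, 55 mm high, slimmer (38 mm) in the lower part. Origin: centre of the underside, x and y along its sides
- square_foot_b: smaller square wooden foot, loose, to be left alone: 36 mm square, 45 mm high, slimmer (29 mm) in the lower part. Origin: centre of the underside, x and y along its sides
- sanding_block: cork sanding block with a red underside, loose, to be left alone: 110 mm (its x) by 65 mm (its y), 32 mm high. Origin: centre of the underside
- tin: round metal tin of finish, loose, to be left alone: 66 mm in diameter, 65 mm high. Origin: centre of the underside
Things that resemble listed ones, but are neither listed nor needed, are in the scene too. Leave any pink, purple or turquoise look-alike of the foot_small alone.

How it is judged:
By the outcome, as a careful person would: the job done as asked, in the order asked, and still so for the second after the job is handed in, with the robot touching nothing.
It also fails if it takes over 88 s, if anything falls off the work surface, if the arm or the gripper's body presses on something with over 40 N, if the wrist force passes 120 N, or if a joint passes its speed limit or range.

## Robot

A 7-joint arm with a two-finger parallel gripper is mounted at the origin on the work surface. World frame = base frame: x ahead of the robot, y to its left, z up, the work surface at z = 0. Lengths are in m, angles in rad, forces in N, time in s.
With the tool pointing down it reaches from about 0.425 to 0.925 m from the base axis. Payload 6.8 kg.
Tool frame: the origin (TCP) lies at the very end of the fingers, on their centre line; the grasp point (between the pads) lies 19 mm behind it; z points along the fingers, x is the direction in which the jaws open and shut, and the axes are right-handed (so a half turn about z gives the same grasp; the last joint's range is limited). The gripper opens to 85 mm and grips with 20 to 120 N. Pads are 22 mm wide; open, the fingers measure 114 mm over their backs; the gripper's body (76 mm by 85 mm) begins 54 mm behind the grasp point. The pads swing forward as they close: fully open they stand 13 mm farther back than shut.
Start: joints at [-1.383, 0.477, 0.022, 1.555, -0.011, 1.109, -0.083], TCP at [0.197, 0.646, 0.231] pointing down, gripper open.
Joint ranges: [-2.96, 2.96], [-0.34, 2.1], [-1.41, 1.46], [0.24, 2.44], [-1.37, 4.51], [0.17, 1.92], [-2.96, 2.96]. Speed limits (rad/s): [2.39, 2.39, 3.14, 3.14, 3.14, 3.14, 3.14].

## Interface

Orientations are given as a rotation vector (axis times angle).
In Python, from bench import get_obs, imaging, hand_in gives the robot as it stands.
- The arm moves only by the tool send_rows, never from a script. Its argument "motion" is a list of rows, each an object with "dp": the shift along the world's x, y, z in m, a list of three; "rot": the turn, a rotation vector about the world's x, y, z in rad, a list of three; "grip": the finger opening in m, from 0 to 0.0854. In form: [{"dp": [dx, dy, dz], "rot": [ax, ay, az], "grip": grip}, ...]. A call has 1 to 20 rows; each row shifts and turns the pose as measured when the row begins; what a row does not reach is not made up. A row lasts 1/8 s, in which the tool goes at most 62.5 mm and 10.7 degrees, less where a joint would pass 70% of its speed; a pose out of reach is approached as far as the arm can. A call is refused whole if a number of a shift passes 0.0625 or a number of a turn 0.188, either way. A call with a gripper value outside its range is refused whole. The fingers move at their own pace and stop on an object; "grip_force" is the grip in N (left out, the last holds). Time passes only in rows, so rows that do not move let the fingers close. It gives the time, the measured TCP pose, the force and the opening at its end, in the units of the state.
- get_obs(): the state, without advancing time (a new reading comes with each control period).
- imaging.grab_frame(name): name is "side" or "top" or "wrist"; returns a dict with "img" (384x512x3 uint8, red, green, blue), "fx", "fy", "cx", "cy" (pixels), "R" (3x3) and "t" (3): a world point X has camera coordinates R X + t. Camera axes: x right, y down, z forward; pixel columns grow to the right and rows downward; lengths in m; the calibration is good to about 2 mm. A picture is of the moment at which its call begins. There is no depth.
- hand_in(): hands the job in, once; it reports no verdict.
The state is a dict: "clock": time; "joints": joint angles; "qvel": joint speeds; "tau": joint torques, N m; "tcp_pos": TCP position; "orientation": TCP orientation; "contact_force": force on the tool from outside, world axes, zero at the start; "moment": the same for the moment, N m; "grip_width": finger opening in m.
Only numpy, scipy, OpenCV 4.12 (cv2) and the standard library are available. Lean on these libraries where they do the work, as an engineer would, in place of code of your own. Each camera call takes 0.05 s, during which the arm holds its last target. There are 200 camera calls.

## Working session

There is one attempt and no reset: what is moved stays moved. The work goes in short steps, Python scripts to look and compute and a tool call to move; the robot and the scene stay as the last step left them, time stands still between calls to the robot, and variables do not carry over. Pictures are saved under pics/ and viewed, about 12 in all and at most 16, crops included, and the job is handed in when it is done.

Besides the shell and the picture viewer there is one more tool, called after "Emit:" as name(argument=value, ...), one argument or row to a line, values as JSON. send_rows: Moves the arm, as the interface text tells. Its arguments: {"type":"object","properties":{"motion":{"type":"array","items":{"type":"object","properties":{"dp":{"type":"array","items":{"type":"number"}},"rot":{"type":"array","items":{"type":"number"}},"grip":{"type":"number"}}}},"grip_force":{"type":"number"}},"required":["motion"]}

```bash
ls; mkdir -p pics
python3 - <<'E'
from bench import get_obs, imaging
import cv2,pickle
o=get_obs();print({k:o[k] for k in('clock','tcp_pos','orientation','grip_width')})
for n in('top','side'):
    f=imaging.grab_frame(n);pickle.dump(f,open(f'{n}0.pkl','wb'))
    cv2.imwrite(f'pics/{n}0.png',cv2.resize(f['img'][:,:,::-1],(800,600),interpolation=cv2.INTER_CUBIC))
    print(n,f['fx'],f['fy'],f['cx'],f['cy'],f['R'],f['t'])
E
```

```text
pics
{'clock': 0.0, 'tcp_pos': array([0.19661629, 0.64513295, 0.23032672]), 'orientation': array([ 2.52364740e+00,  1.86910216e+00, -2.15367252e-03]), 'grip_width': 0.08525887225032984}
top 424.22256368471767 424.22256368471767 255.25516380148434 182.520029216157 [[-0.11501762 -0.9933612  -0.00211742]
 [-0.9731009   0.11309957 -0.20070657]
 [ 0.19961359 -0.02102433 -0.97964912]] [0.04324831 0.52710942 1.1905628 ]
side 377.7859198094156 377.7859198094156 254.18021382835335 185.18459107158785 [[ 0.93062192 -0.36593277  0.00600421]
 [-0.17415733 -0.45721819 -0.87213574]
 [ 0.32188828  0.81058296 -0.48922714]] [-0.49512543  0.14108396  0.84992519]
```

View pics/top0.png

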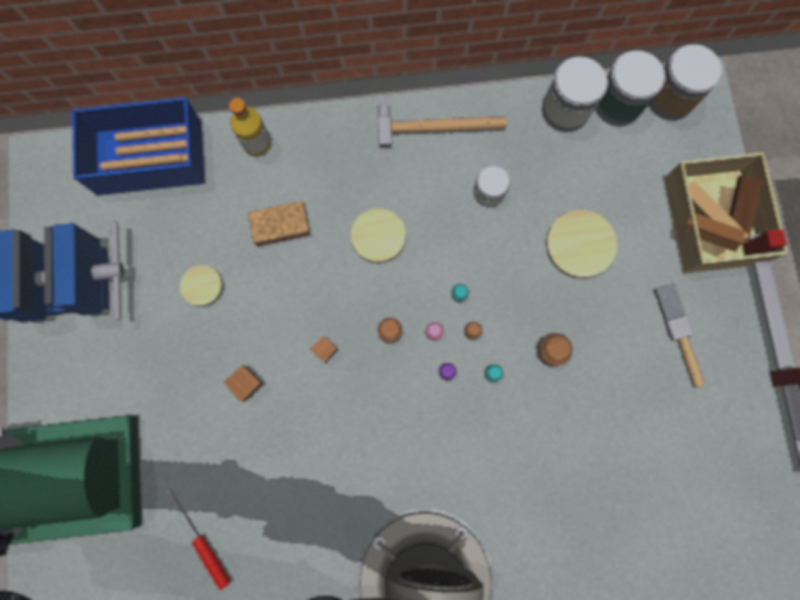

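View pics/side0.png

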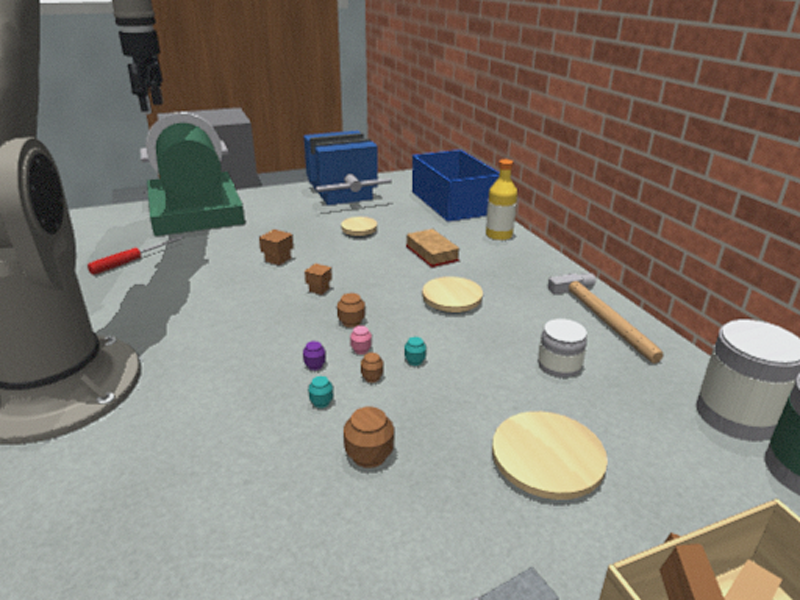

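The top picture shows the round brown feet at (555,349), (390,330) and (473,330), and the stands at (582,243), (378,235) and (201,285). The small foot sits among the pink, purple and turquoise look-alikes. I'll fit the known silhouettes to colour masks.

```bash
cat > fit.py <<'E'
import numpy as np,cv2
from scipy.optimize import least_squares
P={'L':[(0,.0225),(.017,.031),(.043,.031),(.060,.0225)],'M':[(0,.0175),(.013,.024),(.035,.024),(.048,.0175)],
'S':[(0,.012),(.011,.017),(.027,.017),(.038,.012)]}
ST={'L':[(.012,.068),(.022,.068)],'M':[(.012,.054),(.022,.054)],'S':[(.012,.040),(.022,.040)]}
def proj(f,X):
    c=np.atleast_2d(X)@np.array(f['R']).T+f['t'];return np.c_[f['fx']*c[:,0]/c[:,2]+f['cx'],f['fy']*c[:,1]/c[:,2]+f['cy']]
def back(f,uv,z):
    d=np.array(f['R']).T@[(uv[0]-f['cx'])/f['fx'],(uv[1]-f['cy'])/f['fy'],1];o=-np.array(f['R']).T@f['t'];return o+d*(z-o[2])/d[2]
a=np.linspace(0,2*np.pi,60)
def hull(f,prof,x,y,z0=0):
    X=np.vstack([np.c_[x+r*np.cos(a),y+r*np.sin(a),0*a+z+z0] for z,r in prof])
    return cv2.convexHull(proj(f,X).astype(np.float32))
def mask(f,kind):
    h=cv2.cvtColor(f['img'],cv2.COLOR_RGB2HSV)
    lo,hi=((5,110,30),(18,255,200)) if kind=='foot' else ((19,60,110),(34,255,255))
    return cv2.inRange(h,lo,hi)
def fit(f,kind,prof,uv,z0=0):
    m=mask(f,kind);n,l,s,c=cv2.connectedComponentsWithStats(m)
    ok=[i for i in range(1,n) if s[i,4]>25];i=min(ok,key=lambda i:np.hypot(*(c[i]-uv)))
    h=cv2.convexHull(np.argwhere(l==i)[:,::-1].astype(np.float32).copy())
    M=cv2.moments(h);t=np.array([M['m10'],M['m01']])/M['m00']
    def e(p):
        H=hull(f,prof,*p,z0);m=cv2.moments(H);return np.array([m['m10'],m['m01']])/m['m00']-t
    r=least_squares(e,back(f,t,.03)[:2],diff_step=1e-4)
    return r.x.round(4),int(s[i,4]),round(cv2.contourArea(hull(f,prof,*r.x,z0))),t.round(1)
E
python3 - <<'E'
from fit import *;import pickle
k=.64
uv={('foot','L'):((555,349),(369,437)),('foot','M'):((390,330),(351,309)),('foot','S'):((473,330),(372,367)),
('stand','L'):((582,243),(550,455)),('stand','M'):((378,235),(452,295)),('stand','S'):((201,285),(359,227))}
fs=[pickle.load(open(n+'0.pkl','rb')) for n in('top','side')]
for (q,n),p in uv.items():
    for f,u in zip(fs,p): print(q,n,*fit(f,q,(P if q=='foot' else ST)[n],np.array(u)*k))
f=fs[0]
for nm,u,z in[('teal1',(460,292),.03),('pink',(434,331),.03),('pur',(447,371),.03),('teal2',(494,373),.03),('tin',(493,182),.065),('sqb',(324,349),.045)]:print(nm,back(f,np.array(u)*k,z).round(3))
E
```

```text
foot L [ 0.3778 -0.2951] 260 399 [355.4 223.5]
foot L [ 0.3802 -0.2879] 942 1050 [235.5 279.3]
foot M [0.4511 0.0096] 141 221 [249.1 211. ]
foot M [0.4533 0.0166] 287 341 [224.2 197.9]
foot S [ 0.4336 -0.148 ] 59 112 [302.5 211. ]
foot S [ 0.4352 -0.141 ] 201 239 [237.4 234.5]
stand L [ 0.587  -0.3819] 1088 1550 [371.3 153. ]
stand L [ 0.5812 -0.3785] 2981 3209 [351.3 291. ]
stand M [0.6612 0.0157] 393 962 [239.5 144.2]
stand M [0.6443 0.0173] 584 691 [289.2 187.8]
stand S [0.5828 0.3625] 409 569 [128.2 181.8]
stand S [0.5828 0.3709] 190 220 [229.  144.2]
teal1 [ 0.507 -0.133  0.03 ]
pink [ 0.438 -0.074  0.03 ]
pur [ 0.361 -0.089  0.03 ]
teal2 [ 0.347 -0.175  0.03 ]
tin [ 0.706 -0.22   0.065]
sqb [0.426 0.134 0.045]
```

```bash
python3 - <<'E'
import re
s=open('fit.py').read()
i=s.index("    lo,hi=");j=s.index("def fit")
s=s[:i]+"    return ((h[:,:,1]>(100 if kind=='foot' else 60))&(h[:,:,0]<40)).astype(np.uint8)\n"+s[j:]
open('fit.py','w').write(s)
E
python3 - <<'E'
from fit import *;import pickle
k=.64
uv={('foot','L'):((555,349),(369,437)),('foot','M'):((390,330),(351,309)),('foot','S'):((473,330),(372,367)),
('stand','L'):((582,243),(550,455)),('stand','M'):((378,235),(452,295)),('stand','S'):((201,285),(359,227))}
fs=[pickle.load(open(n+'0.pkl','rb')) for n in('top','side')]
for f in fs:print(cv2.cvtColor(f['img'],cv2.COLOR_RGB2HSV)[[211,197][f is fs[1]],[slice(236,262),slice(208,240)][f is fs[1]]].tolist())
rows=[]
for g,f in enumerate(fs):
    tiles=[]
    for (q,n),p in uv.items():
        u=np.array(p[g])*k;pr=(P if q=='foot' else ST)[n];r=fit(f,q,pr,u);print(q,n,*r)
        x,y=(r[3]-25).astype(int);K=5
        im=cv2.resize(f['img'][y:y+50,x:x+50,::-1],None,fx=K,fy=K,interpolation=cv2.INTER_CUBIC)
        H=((hull(f,pr,*r[0])-[x,y]+.5)*K).astype(np.int32);cv2.polylines(im,[H],True,(0,0,255),1);tiles.append(im)
    rows.append(np.vstack([np.hstack(tiles[:3]),np.hstack(tiles[3:])]))
for i in(0,1):cv2.imwrite(f'pics/t{i}.png',rows[i])
E
```

```text
[[90, 12, 149], [90, 12, 150], [90, 10, 149], [94, 12, 149], [84, 9, 140], [13, 15, 123], [11, 74, 117], [13, 120, 127], [13, 129, 142], [13, 133, 152], [13, 130, 155], [13, 129, 154], [13, 131, 154], [13, 132, 154], [12, 131, 156], [13, 133, 157], [12, 132, 159], [13, 132, 157], [12, 128, 145], [12, 121, 124], [12, 89, 114], [14, 32, 119], [75, 4, 135], [95, 10, 147], [90, 10, 150], [90, 10, 149]]
[[75, 9, 176], [75, 12, 174], [70, 9, 170], [73, 13, 172], [71, 12, 176], [73, 10, 176], [79, 12, 170], [38, 8, 128], [13, 152, 97], [13, 136, 142], [13, 132, 151], [13, 138, 151], [13, 134, 152], [13, 140, 157], [13, 135, 162], [12, 136, 156], [14, 133, 155], [13, 137, 153], [13, 134, 160], [13, 142, 154], [13, 140, 148], [13, 131, 144], [13, 135, 138], [13, 138, 124], [13, 144, 101], [21, 28, 90], [54, 8, 156], [72, 7, 175], [77, 13, 176], [68, 12, 174], [71, 12, 173], [69, 10, 173]]
foot L [ 0.3783 -0.2938] 288 399 [354.9 223.4]
foot M [0.4511 0.0098] 149 221 [249. 211.]
foot S [ 0.4334 -0.1486] 63 113 [302.7 211. ]
stand L [ 0.5874 -0.382 ] 1035 1550 [371.3 152.9]
stand M [0.6561 0.0147] 277 964 [240.  145.8]
stand S [0.5696 0.3594] 227 572 [129.5 185.9]
foot L [ 0.3803 -0.2877] 955 1049 [235.5 279.2]
foot M [0.4531 0.0167] 292 341 [224.1 197.9]
foot S [ 0.4353 -0.1406] 204 239 [237.4 234.4]
stand L [ 0.5811 -0.3786] 2987 3210 [351.3 291.1]
stand M [0.6438 0.0165] 643 693 [289.2 188. ]
stand S [0.5833 0.3683] 221 221 [229.4 144.4]
```

View pics/t0.png

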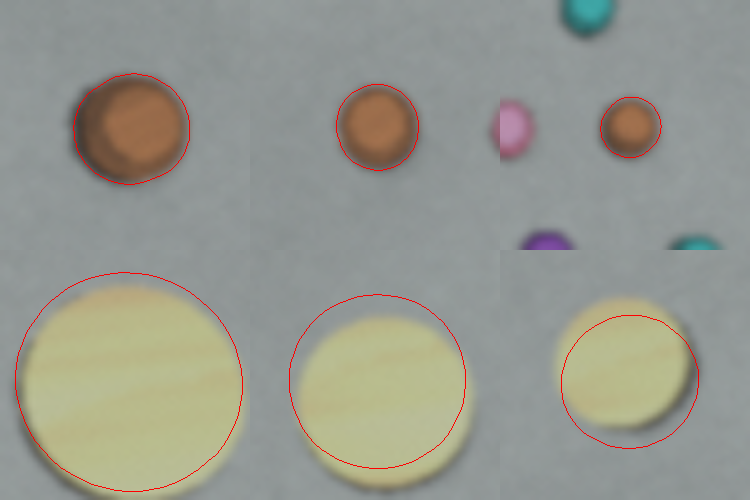

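View pics/t1.png

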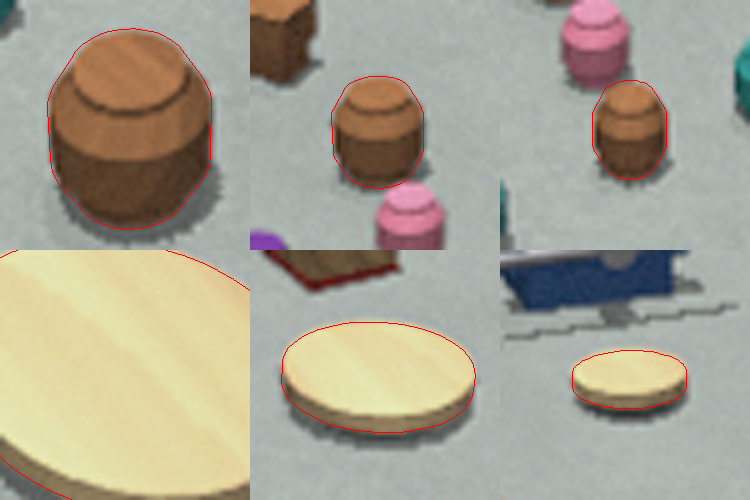

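Side outlines fit well. In the top view the stand threshold was too high, so I'll redo those with a lower one.

```bash
sed -i "s/else 60)/else 38)/" fit.py
python3 - <<'E'
from fit import *;import pickle
k=.64
f=pickle.load(open('top0.pkl','rb'));s=pickle.load(open('side0.pkl','rb'))
print(f['img'][180,110:150].tolist())
for n,p,q in(('L',(582,243),(550,455)),('M',(378,235),(452,295)),('S',(201,285),(359,227))):
  print(n,*fit(f,'stand',ST[n],np.array(p)*k),*fit(s,'stand',ST[n],np.array(q)*k))
f=imaging=None
from bench import imaging
f=imaging.grab_frame('wrist');print(f['R'],f['t'],f['fx'])
E
```

```text
[[144, 150, 150], [144, 151, 151], [145, 152, 151], [146, 153, 151], [152, 158, 151], [165, 170, 148], [178, 183, 145], [184, 187, 144], [184, 188, 144], [184, 188, 144], [184, 188, 144], [185, 188, 144], [185, 188, 145], [184, 187, 144], [184, 187, 145], [184, 188, 145], [184, 187, 145], [185, 188, 145], [184, 187, 144], [184, 187, 143], [185, 188, 144], [184, 187, 143], [184, 187, 142], [184, 186, 142], [183, 184, 139], [183, 182, 138], [184, 181, 136], [183, 181, 136], [185, 183, 137], [182, 180, 136], [169, 167, 126], [139, 137, 108], [117, 119, 109], [126, 131, 130], [140, 147, 147], [145, 152, 151], [147, 154, 153], [147, 154, 153], [147, 155, 154], [146, 152, 152]]
L [ 0.5798 -0.3825] 1518 1555 [371.9 155.3] [ 0.581  -0.3784] 3262 3209 [351.2 291. ]
M [0.6412 0.0117] 935 969 [241.5 150.3] [0.6438 0.0168] 724 692 [289.1 187.9]
S [0.5813 0.3629] 543 569 [128.1 182.3] [0.5831 0.3683] 234 221 [229.4 144.4]
[[ 0.29151093  0.95656608 -0.00164645]
 [ 0.9070091  -0.27586093  0.31817485]
 [ 0.30390108 -0.09424479 -0.94803062]] [-0.67461299 -0.04088058  0.3807056 ] 274.5135346624649
```

Top and side agree apart from a constant shift of about (2, 5) mm, so I'll use their mean. The first move is out toward foot_large, keeping the radius above 0.43 m and turning the jaws to about 50°.

Emit:
send_rows(
  motion=[
    {"dp": [0.038,-0.043,0],"rot": [0,0,-0.1],"grip": 0.0854},
    {"dp": [0.038,-0.043,0],"rot": [0,0,-0.1],"grip": 0.0854},
    {"dp": [0.038,-0.043,0],"rot": [0,0,-0.1],"grip": 0.0854},
    {"dp": [0.038,-0.043,0],"rot": [0,0,-0.1],"grip": 0.0854},
    {"dp": [0.038,-0.043,0],"rot": [0,0,0],"grip": 0.0854},
    {"dp": [0.038,-0.043,0],"rot": [0,0,0],"grip": 0.0854},
    {"dp": [0.038,-0.043,0],"rot": [0,0,0],"grip": 0.0854},
    {"dp": [0.038,-0.043,0],"rot": [0,0,0],"grip": 0.0854},
    {"dp": [0,-0.05,0],"rot": [0,0,0],"grip": 0.0854},
    {"dp": [0,-0.05,0],"rot": [0,0,0],"grip": 0.0854},
    {"dp": [0,-0.05,0],"rot": [0,0,0],"grip": 0.0854},
    {"dp": [0,-0.05,0],"rot": [0,0,0],"grip": 0.0854},
    {"dp": [0,-0.05,0],"rot": [0,0,0],"grip": 0.0854},
    {"dp": [0,-0.05,0],"rot": [0,0,0],"grip": 0.0854},
    {"dp": [0,-0.05,0],"rot": [0,0,0],"grip": 0.0854},
    {"dp": [0,-0.05,0],"rot": [0,0,0],"grip": 0.0854},
    {"dp": [0,0,0],"rot": [0,0,0],"grip": 0.0854},
  ],
)

```text
clock: 2.28
tcp_pos: [0.5018, -0.1254, 0.2279]
orientation: [2.853, 1.314, -0.005]
contact_force: [-1.3, 0.7, -0.3]
grip_width: 0.0855
```

Emit:
send_rows(
  motion=[
    {"dp": [-0.0245,-0.033,0],"rot": [0,0,0],"grip": 0.0854},
    {"dp": [-0.0245,-0.033,0],"rot": [0,0,0],"grip": 0.0854},
    {"dp": [-0.0245,-0.033,0],"rot": [0,0,0],"grip": 0.0854},
    {"dp": [-0.0245,-0.033,-0.02],"rot": [0,0,0],"grip": 0.0854},
    {"dp": [-0.0245,-0.033,-0.02],"rot": [0,0,0],"grip": 0.0854},
    {"dp": [0,0,-0.02],"rot": [0,0,0],"grip": 0.0854},
    {"dp": [0,0,0],"rot": [0,0,0],"grip": 0.0854},
  ],
)

```text
clock: 3.15
tcp_pos: [0.3779, -0.2883, 0.1662]
orientation: [-2.847, -1.326, 0.001]
contact_force: [0.3, -0.1, 0.1]
grip_width: 0.0858
```

Run:
```python
from fit import *
from bench import imaging,get_obs
o=get_obs();print(o['tcp_pos'],o['joints'].round(2))
f=imaging.grab_frame('wrist');im=f['img'][:,:,::-1].copy()
for c in((.379,-.291),(.381,-.288),(.378,-.294)):
  cv2.polylines(im,[hull(f,P['L'],*c).astype(np.int32)],True,(0,0,255) if c[0]==.379 else (255,0,0),1)
cv2.imwrite('pics/w1.png',im)
try:print(fit(f,'foot',P['L'],proj(f,[.379,-.291,.03])[0]))
except Exception as e:print(e)
```

```text
[ 0.37790137 -0.2883448   0.16619832] [ 0.03  0.25  0.57  2.11 -0.19  0.82  1.59]
(array([ 0.3796, -0.2894]), 2877, 3016, array([254.7, 184.6]))
```

View pics/w1.png

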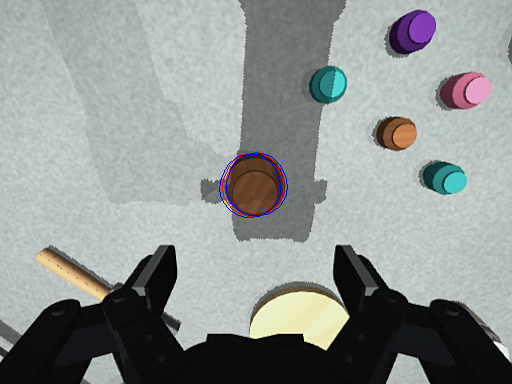

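The wrist view shows foot_large at (255,185), between the fingers once lowered. It measures (0.3796, -0.2894), 2 mm from my mean. Next I descend and grip.

Emit:
send_rows(
  grip_force=40,
  motion=[
    {"dp": [0.0015,-0.0015,-0.025],"rot": [0,0,0],"grip": 0.0854},
    {"dp": [0,0,-0.03],"rot": [0,0,0],"grip": 0.0854},
    {"dp": [0,0,-0.03],"rot": [0,0,0],"grip": 0.0854},
    {"dp": [0,0,-0.03],"rot": [0,0,0],"grip": 0.0854},
    {"dp": [0,0,-0.02],"rot": [0,0,0],"grip": 0.0854},
    {"dp": [0,0,-0.01],"rot": [0,0,0],"grip": 0.0854},
    {"dp": [0,0,0],"rot": [0,0,0],"grip": 0.0854},
  ],
)

```text
clock: 4.08
tcp_pos: [0.3913, -0.287, 0.0242]
orientation: [2.831, 1.342, 0.019]
contact_force: [0.5, -1.5, 0.6]
grip_width: 0.0852
```

```bash
python3 -c "
from bench import get_obs
o=get_obs();print(o['tcp_pos'],o['joints'].round(3),o['qvel'].round(3),o['orientation'],o['moment'])"
```

```text
[ 0.39125375 -0.28696888  0.02421222] [ 0.188  0.518  0.396  2.183 -0.423  0.499  1.796] [-0.01  -0.015  0.007 -0.012  0.003  0.006 -0.004] [2.83109992 1.34240043 0.01913625] [-0.00653996  0.05923313  0.00954203]
```

Emit:
send_rows(
  motion=[
    {"dp": [-0.005,-0.001,0],"rot": [0,0,0],"grip": 0.0854},
    {"dp": [0,0,0],"rot": [0,0,0],"grip": 0.0854},
  ],
)

```text
clock: 4.32
tcp_pos: [0.3872, -0.2884, 0.0258]
orientation: [2.829, 1.342, 0.022]
contact_force: [1.2, 0.6, -0.6]
grip_width: 0.0857
```

```bash
python3 -c "
from bench import get_obs
o=get_obs();print(o['tcp_pos'],o['joints'].round(3),o['qvel'].round(3),o['contact_force'])"
```

```text
[ 0.38718709 -0.28837326  0.02576963] [ 0.194  0.511  0.397  2.19  -0.423  0.495  1.804] [-0.008 -0.007 -0.001 -0.016 -0.     0.002 -0.004] [ 1.21317254  0.55036679 -0.56485739]
```

Emit:
send_rows(
  motion=[
    {"dp": [-0.007,-0.001,-0.004],"rot": [0,0,0],"grip": 0.0854},
    {"dp": [-0.002,0,-0.008],"rot": [0,0,0],"grip": 0.0854},
    {"dp": [-0.002,0,-0.006],"rot": [0,0,0],"grip": 0.0854},
    {"dp": [0,0,0],"rot": [0,0,0],"grip": 0.0854},
  ],
)

```text
clock: 4.82
tcp_pos: [0.3754, -0.2896, 0.0072]
orientation: [2.829, 1.341, 0.023]
contact_force: [-0.1, 0.7, -0.0]
grip_width: 0.0855
```

Emit:
send_rows(
  grip_force=40,
  motion=[
    {"dp": [0.003,0,0],"rot": [0,0,0],"grip": 0.0854},
    {"dp": [0,0,0],"rot": [0,0,0],"grip": 0.06},
    {"dp": [0,0,0],"rot": [0,0,0],"grip": 0.05},
    {"dp": [0,0,0],"rot": [0,0,0],"grip": 0.05},
    {"dp": [0,0,0],"rot": [0,0,0],"grip": 0.05},
    {"dp": [0,0,0],"rot": [0,0,0],"grip": 0.05},
  ],
)

```text
clock: 5.58
tcp_pos: [0.3789, -0.2897, 0.0075]
orientation: [2.828, 1.342, 0.023]
contact_force: [0.3, -0.3, -1.1]
grip_width: 0.0602
```

Emit:
send_rows(
  motion=[
    {"dp": [0,0,0.015],"rot": [0,0,0],"grip": 0.05},
    {"dp": [0,0,0.03],"rot": [0,0,0],"grip": 0.05},
    {"dp": [0,0,0.03],"rot": [0,0,0],"grip": 0.05},
    {"dp": [0.02,-0.009,0.015],"rot": [0,0,0],"grip": 0.05},
    {"dp": [0.036,-0.016,0],"rot": [0,0,0],"grip": 0.05},
    {"dp": [0.036,-0.016,0],"rot": [0,0,0],"grip": 0.05},
    {"dp": [0.036,-0.016,0],"rot": [0,0,0],"grip": 0.05},
    {"dp": [0.036,-0.016,0],"rot": [0,0,0],"grip": 0.05},
    {"dp": [0.018,-0.009,0],"rot": [0,0,0],"grip": 0.05},
    {"dp": [0.01,-0.004,0],"rot": [0,0,0],"grip": 0.05},
    {"dp": [0,0,0],"rot": [0,0,0],"grip": 0.05},
    {"dp": [0,0,0],"rot": [0,0,0],"grip": 0.05},
  ],
)

```text
clock: 7.08
tcp_pos: [0.574, -0.3767, 0.1101]
orientation: [2.829, 1.339, 0.025]
contact_force: [-1.0, -0.4, -1.9]
grip_width: 0.0605
```

```bash
cat > look.py <<'E'
import sys
from fit import *
from bench import imaging,get_obs
# look.py size stand_x stand_y top_uv... : refit the held foot in side view and the stand in top/side
o=get_obs();print(o['tcp_pos'].round(4),o['orientation'].round(3),o['grip_width'].round(4))
n=sys.argv[1];name=sys.argv[2];x,y,z0=map(float,sys.argv[3:6])
tiles=[]
for v in('side','top'):
    f=imaging.grab_frame(v);u=proj(f,[x,y,z0+.03])[0]
    c=np.clip((u-50).astype(int),0,[412,284])
    print(v,fit(f,'foot',P[n],u,z0))
    im=cv2.resize(f['img'][c[1]:c[1]+100,c[0]:c[0]+100,::-1],None,fx=4,fy=4,interpolation=cv2.INTER_CUBIC)
    cv2.polylines(im,[((hull(f,P[n],x,y,z0)-c+.5)*4).astype(np.int32)],True,(0,0,255),1)
    tiles.append(im)
cv2.imwrite(f'pics/{name}.png',np.hstack(tiles))
E
python3 - <<'E'
from bench import get_obs
o=get_obs();print(o['tcp_pos'],o['orientation'])
E
```

```text
[ 0.57404968 -0.37667226  0.11012634] [2.82856109 1.33891822 0.02465665]
```

```bash
python3 look.py L h1 .574 -.3767 .1026
```

```text
Traceback (most recent call last):
  File "look.py", line 5, in <module>
    o=get_obs();print(o['tcp_pos'].round(4),o['orientation'].round(3),o['grip_width'].round(4))
                                                                      ^^^^^^^^^^^^^^^^^^^^^
AttributeError: 'float' object has no attribute 'round'
```

```bash
sed -i "s/o\['grip_width'\].round(4)/o['grip_width']/" look.py; python3 look.py L h1 .574 -.3767 .1026
```

```text
[ 0.574  -0.3767  0.1101] [2.829 1.339 0.025] 0.060494289173552464
side (array([ 0.5563, -0.3655]), 207, 1265, array([343.3, 239.3]))
top (array([ 0.5609, -0.5395]), 42, 483, array([439.8, 144.3]))
```

View pics/h1.png

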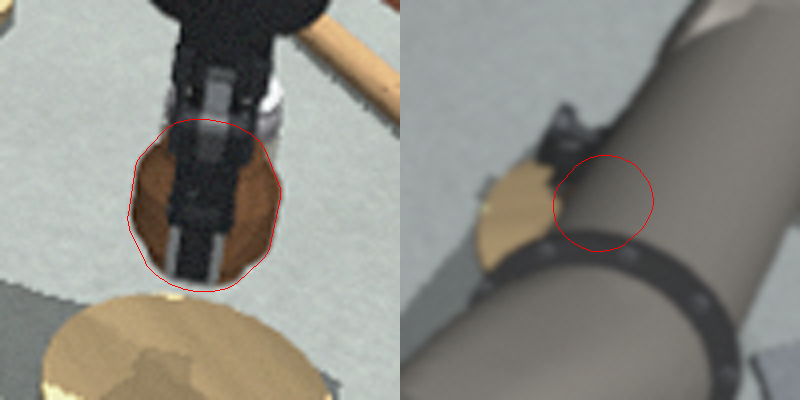

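Side view: the held foot lines up with the predicted outline to within about 1.5 mm. In the top view the arm hides it. Now I lower it over stand_large.

Emit:
send_rows(
  motion=[
    {"dp": [0.005,-0.003,-0.02],"rot": [0,0,0],"grip": 0.05},
    {"dp": [0.001,0,-0.025],"rot": [0,0,0],"grip": 0.05},
    {"dp": [0,0,-0.015],"rot": [0,0,0],"grip": 0.05},
    {"dp": [0,0,0],"rot": [0,0,0],"grip": 0.05},
    {"dp": [0,0,0],"rot": [0,0,0],"grip": 0.05},
  ],
)

```text
clock: 7.8
tcp_pos: [0.5791, -0.3794, 0.0456]
orientation: [2.831, 1.339, 0.024]
contact_force: [0.4, -0.7, -0.3]
grip_width: 0.0608
```

Emit:
send_rows(
  motion=[
    {"dp": [0.0013,-0.001,-0.006],"rot": [0,0,0],"grip": 0.05},
    {"dp": [0,0,-0.006],"rot": [0,0,0],"grip": 0.05},
    {"dp": [0,0,0],"rot": [0,0,0],"grip": 0.05},
  ],
)

```text
clock: 8.18
tcp_pos: [0.5813, -0.381, 0.0343]
orientation: [2.829, 1.338, 0.026]
contact_force: [0.6, -0.1, -1.7]
grip_width: 0.0605
```

Emit:
send_rows(
  motion=[
    {"dp": [-0.0007,0.0005,-0.002],"rot": [0,0,0],"grip": 0.05},
    {"dp": [0,0,-0.002],"rot": [0,0,0],"grip": 0.05},
    {"dp": [0,0,0],"rot": [0,0,0],"grip": 0.05},
  ],
)

```text
clock: 8.55
tcp_pos: [0.5808, -0.3806, 0.0304]
orientation: [2.828, 1.338, 0.027]
contact_force: [-0.1, 0.3, -0.3]
grip_width: 0.0605
```

Emit:
send_rows(
  motion=[
    {"dp": [0,0,-0.0012],"rot": [0,0,0],"grip": 0.05},
    {"dp": [0,0,0],"rot": [0,0,0],"grip": 0.05},
  ],
)

```text
clock: 8.8
tcp_pos: [0.5811, -0.3808, 0.0296]
orientation: [2.828, 1.337, 0.027]
contact_force: [-0.2, 0.4, -1.2]
grip_width: 0.0604
```

Emit:
send_rows(
  motion=[
    {"dp": [0,0,0],"rot": [0,0,0],"grip": 0.07},
    {"dp": [0,0,0],"rot": [0,0,0],"grip": 0.0854},
    {"dp": [0,0,0],"rot": [0,0,0],"grip": 0.0854},
    {"dp": [0,0,0],"rot": [0,0,0],"grip": 0.0854},
    {"dp": [0,0,0.015],"rot": [0,0,0],"grip": 0.0854},
    {"dp": [0,0,0.03],"rot": [0,0,0],"grip": 0.0854},
    {"dp": [0,0,0.05],"rot": [0,0,0],"grip": 0.0854},
    {"dp": [0,0.05,0.03],"rot": [0,0,0],"grip": 0.0854},
    {"dp": [0,0.06,0],"rot": [0,0,0],"grip": 0.0854},
    {"dp": [0,0.06,0],"rot": [0,0,0],"grip": 0.0854},
    {"dp": [0,0.06,0],"rot": [0,0,0],"grip": 0.0854},
    {"dp": [0,0.06,0],"rot": [0,0,0],"grip": 0.0854},
    {"dp": [-0.03,0.04,0],"rot": [0,0,0],"grip": 0.0854},
    {"dp": [-0.04,0.03,0],"rot": [0,0,0],"grip": 0.0854},
    {"dp": [-0.02,0,0],"rot": [0,0,0],"grip": 0.0854},
    {"dp": [0,0,0],"rot": [0,0,0],"grip": 0.0854},
  ],
)

```text
clock: 10.8
tcp_pos: [0.4901, -0.0121, 0.1718]
orientation: [2.822, 1.332, 0.051]
contact_force: [0.4, 0.7, 0.1]
grip_width: 0.0853
```

```bash
python3 look.py L p1 .5806 -.3806 .022
```

```text
[ 0.4901 -0.0121  0.1718] [2.822 1.332 0.051] 0.08528014313594345
side (array([ 0.5828, -0.3802]), 1076, 1153, array([354.6, 275.4]))
top (array([ 0.5815, -0.3872]), 300, 399, array([376.5, 151.3]))
```

View pics/p1.png

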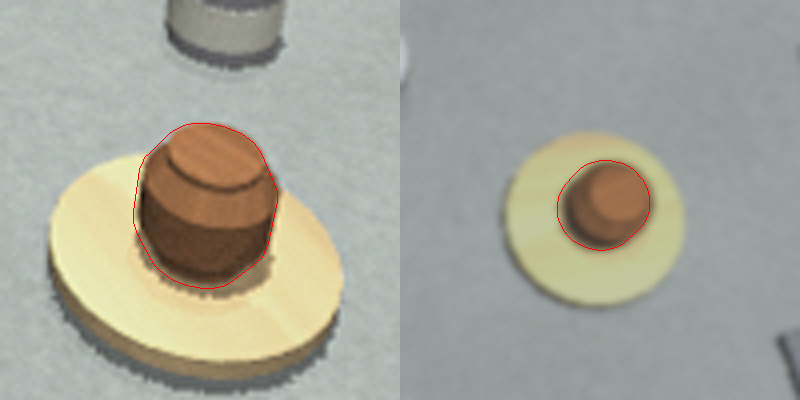

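foot_large stands upright on its stand, about 2 mm off centre (side fit against side stand fit). Next I compute a tilt correction and fit foot_middle in the wrist view.

```bash
cat > w.py <<'E'
import sys
from fit import *
from bench import imaging,get_obs
from scipy.spatial.transform import Rotation as Ro
# w.py kind size x y z0 jawdeg
o=get_obs();k,n=sys.argv[1:3];x,y,z0,j=map(float,sys.argv[3:7])
print('tcp',o['tcp_pos'].round(4),'grip',round(o['grip_width'],4),'j',o['joints'].round(2))
h=np.radians(j/2);d=Ro.from_rotvec(np.pi*np.array([np.cos(h),np.sin(h),0]))
print('rot needed',(d*Ro.from_rotvec(o['orientation']).inv()).as_rotvec().round(3))
f=imaging.grab_frame('wrist');pr=(P if k=='foot' else ST)[n]
print(fit(f,k,pr,proj(f,[x,y,z0+.02])[0],z0))
E
python3 w.py foot M .452 .0133 0 50; python3 w.py stand M .6425 .0143 0 50
```

```text
tcp [ 0.4919 -0.0124  0.1719] grip 0.0853 j [-0.58  0.25  0.55  2.1  -0.17  0.79  0.96]
rot needed [ 0.006  0.04  -0.009]
(array([0.4519, 0.0131]), 1775, 1893, array([245.7, 131.3]))
tcp [ 0.4922 -0.0128  0.1717] grip 0.0855 j [-0.58  0.25  0.55  2.1  -0.17  0.79  0.96]
rot needed [ 0.006  0.04  -0.008]
(array([0.6406, 0.0154]), 4033, 5528, array([345.5, 245.2]))
```

Emit:
send_rows(
  motion=[
    {"dp": [-0.02,0.013,0],"rot": [0.006,0.04,-0.009],"grip": 0.075},
    {"dp": [-0.02,0.013,0],"rot": [0,0,0],"grip": 0.075},
    {"dp": [0,0,-0.03],"rot": [0,0,0],"grip": 0.075},
    {"dp": [0,0,-0.03],"rot": [0,0,0],"grip": 0.075},
    {"dp": [0,0,-0.03],"rot": [0,0,0],"grip": 0.075},
    {"dp": [0,0,-0.01],"rot": [0,0,0],"grip": 0.075},
    {"dp": [0,0,0],"rot": [0,0,0],"grip": 0.075},
  ],
)

```text
clock: 11.88
tcp_pos: [0.4592, 0.01, 0.0701]
orientation: [2.849, 1.312, 0.005]
contact_force: [-0.6, -0.4, -0.1]
grip_width: 0.0752
```

```bash
python3 w.py foot M .452 .0133 0 50
```

```text
tcp [0.4592 0.01   0.0701] grip 0.0752 j [-0.54  0.4   0.46  2.22 -0.32  0.58  1.02]
rot needed [0.003 0.005 0.009]
(array([0.4518, 0.0132]), 3636, 3884, array([250.9, 207.7]))
```

Emit:
send_rows(
  motion=[
    {"dp": [-0.0075,0.0032,0],"rot": [0.003,0.005,0.009],"grip": 0.075},
    {"dp": [0,0,-0.02],"rot": [0,0,0],"grip": 0.075},
    {"dp": [-0.001,0,-0.02],"rot": [0,0,0],"grip": 0.075},
    {"dp": [-0.001,0,-0.012],"rot": [0,0,0],"grip": 0.075},
    {"dp": [0,0,0],"rot": [0,0,0],"grip": 0.075},
  ],
)

```text
clock: 12.55
tcp_pos: [0.4521, 0.015, 0.0215]
orientation: [-2.846, -1.33, -0.014]
contact_force: [-0.1, -0.5, -0.1]
grip_width: 0.0748
```

Emit:
send_rows(
  motion=[
    {"dp": [-0.0005,-0.001,-0.008],"rot": [0,0,0],"grip": 0.075},
    {"dp": [-0.001,0,-0.008],"rot": [0,0,0],"grip": 0.075},
    {"dp": [0,0,0],"rot": [0,0,0],"grip": 0.075},
  ],
)

```text
clock: 12.92
tcp_pos: [0.4515, 0.0142, 0.0057]
orientation: [2.846, 1.33, 0.017]
contact_force: [0.5, -0.2, -0.1]
grip_width: 0.0748
```

Emit:
send_rows(
  grip_force=40,
  motion=[
    {"dp": [0.0005,-0.001,-0.0015],"rot": [0,0,0],"grip": 0.06},
    {"dp": [0,0,0],"rot": [0,0,0],"grip": 0.05},
    {"dp": [0,0,0],"rot": [0,0,0],"grip": 0.036},
    {"dp": [0,0,0],"rot": [0,0,0],"grip": 0.036},
    {"dp": [0,0,0],"rot": [0,0,0],"grip": 0.036},
    {"dp": [0,0,0],"rot": [0,0,0],"grip": 0.036},
  ],
)

```text
clock: 13.68
tcp_pos: [0.4524, 0.0131, 0.0046]
orientation: [2.846, 1.33, 0.019]
contact_force: [-0.5, 0.1, -0.5]
grip_width: 0.0467
```

Emit:
send_rows(
  motion=[
    {"dp": [0,0,0.015],"rot": [0,0,0],"grip": 0.036},
    {"dp": [0,0,0.03],"rot": [0,0,0],"grip": 0.036},
    {"dp": [0,0,0.03],"rot": [0,0,0],"grip": 0.036},
    {"dp": [0.02,0,0],"rot": [0,0,0],"grip": 0.036},
    {"dp": [0.036,0,0],"rot": [0,0,0],"grip": 0.036},
    {"dp": [0.036,0,0],"rot": [0,0,0],"grip": 0.036},
    {"dp": [0.036,0,0],"rot": [0,0,0],"grip": 0.036},
    {"dp": [0.036,0,0],"rot": [0,0,0],"grip": 0.036},
    {"dp": [0.02,0,0],"rot": [0,0,0],"grip": 0.036},
    {"dp": [0,0,0],"rot": [0,0,0],"grip": 0.036},
    {"dp": [0,0,0],"rot": [0,0,0],"grip": 0.036},
  ],
)

```text
clock: 15.05
tcp_pos: [0.6399, 0.013, 0.0916]
orientation: [2.845, 1.329, 0.022]
contact_force: [0.1, 0.5, -0.6]
grip_width: 0.0462
```

```bash
python3 w.py stand M .6425 .0143 0 50
```

```text
tcp [0.6399 0.013  0.0916] grip 0.0462 j [-0.44  0.61  0.45  1.79 -0.36  0.81  1.06]
rot needed [-0.005  0.013 -0.001]
(array([ 0.662 , -0.0021]), 17493, 11494, array([256.2, 227.9]))
```

Emit:
send_rows(
  motion=[
    {"dp": [0.002,0.001,-0.02],"rot": [0,0,0],"grip": 0.036},
    {"dp": [0,0,-0.02],"rot": [0,0,0],"grip": 0.036},
    {"dp": [0,0,-0.012],"rot": [0,0,0],"grip": 0.036},
    {"dp": [0,0,-0.005],"rot": [0,0,0],"grip": 0.036},
    {"dp": [0,0,0],"rot": [0,0,0],"grip": 0.036},
  ],
)

```text
clock: 15.72
tcp_pos: [0.6388, 0.0143, 0.0292]
orientation: [-2.845, -1.329, -0.016]
contact_force: [-0.5, -0.1, -0.4]
grip_width: 0.0462
```

Emit:
send_rows(
  motion=[
    {"dp": [0.003,0,0.001],"rot": [0,0,0],"grip": 0.036},
    {"dp": [0,0,-0.002],"rot": [0,0,0],"grip": 0.036},
    {"dp": [0,0,-0.001],"rot": [0,0,0],"grip": 0.036},
    {"dp": [0,0,0],"rot": [0,0,0],"grip": 0.036},
  ],
)

```text
clock: 16.23
tcp_pos: [0.6433, 0.0142, 0.0286]
orientation: [-2.846, -1.329, -0.02]
contact_force: [-0.4, 0.0, -0.7]
grip_width: 0.0464
```

Emit:
send_rows(
  motion=[
    {"dp": [-0.001,0,-0.0015],"rot": [0,0,0],"grip": 0.036},
    {"dp": [0,0,-0.0005],"rot": [0,0,0],"grip": 0.036},
    {"dp": [0,0,0],"rot": [0,0,0],"grip": 0.036},
  ],
)

```text
clock: 16.6
tcp_pos: [0.6422, 0.0142, 0.0267]
orientation: [-2.846, -1.329, -0.021]
contact_force: [0.6, 0.4, 0.2]
grip_width: 0.0464
```

Emit:
send_rows(
  motion=[
    {"dp": [0,0,0],"rot": [0,0,0],"grip": 0.06},
    {"dp": [0,0,0],"rot": [0,0,0],"grip": 0.075},
    {"dp": [0,0,0],"rot": [0,0,0],"grip": 0.075},
    {"dp": [0,0,0.015],"rot": [0,0,0],"grip": 0.075},
    {"dp": [0,0,0.03],"rot": [0,0,0],"grip": 0.075},
    {"dp": [0,0,0.05],"rot": [0,0,0],"grip": 0.075},
    {"dp": [0,0,0.04],"rot": [0,0,0],"grip": 0.06},
    {"dp": [-0.02,-0.015,0],"rot": [0,0,0],"grip": 0.06},
    {"dp": [-0.04,-0.03,0],"rot": [0,0,0],"grip": 0.055},
    {"dp": [-0.04,-0.03,0],"rot": [0,0,0],"grip": 0.055},
    {"dp": [-0.04,-0.03,0],"rot": [0,0,0],"grip": 0.055},
    {"dp": [-0.04,-0.03,0],"rot": [0,0,0],"grip": 0.055},
    {"dp": [-0.02,-0.02,0],"rot": [0,0,0],"grip": 0.055},
    {"dp": [0,0,0],"rot": [0,0,0],"grip": 0.055},
    {"dp": [0,0,0],"rot": [0,0,0],"grip": 0.055},
  ],
)

```text
clock: 18.48
tcp_pos: [0.4391, -0.1451, 0.1777]
orientation: [2.845, 1.325, 0.047]
contact_force: [0.1, -0.8, -0.1]
grip_width: 0.0551
```

```bash
python3 w.py foot S .4345 -.1445 0 50; python3 look.py M p2 .6422 .0142 .022; cp pics/p2.png /tmp/
python3 - <<'E'
from bench import imaging;import cv2,numpy as np
f=imaging.grab_frame('wrist')['img'][:,:,::-1]
a=cv2.imread('pics/p2.png');cv2.imwrite('pics/p2w.png',np.hstack([cv2.resize(a,(600,300)),np.zeros((300,0,3),np.uint8)])) 
cv2.imwrite('pics/p2w.png',np.vstack([cv2.resize(a,(512,256)),cv2.resize(f,(512,340))[:, :]]))
E
```

```text
tcp [ 0.4391 -0.1451  0.1777] grip 0.0551 j [-0.34  0.2   0.61  2.15 -0.18  0.81  1.25]
rot needed [-0.01   0.028  0.001]
(array([ 0.434 , -0.1443]), 739, 806, array([248.5, 170.9]))
[ 0.4392 -0.1452  0.1776] [2.844 1.325 0.046] 0.055041581832020056
side (array([0.6532, 0.0959]), 790, 273, array([280.6, 166. ]))
top (array([0.6427, 0.0106]), 161, 226, array([241.5, 147.1]))
```

View pics/p2w.png

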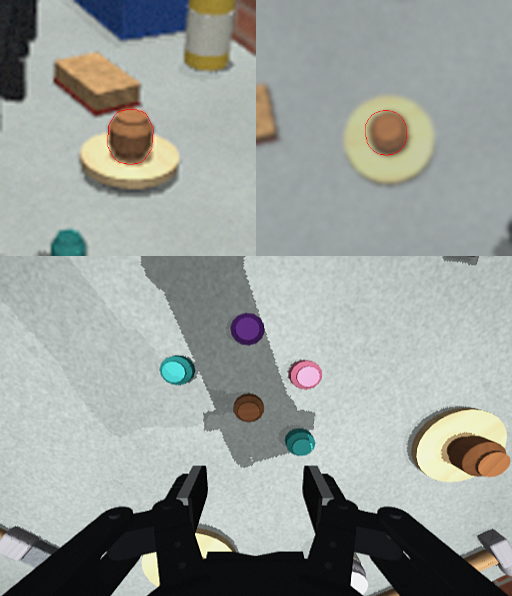

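foot_middle is centred on its stand: top fit (0.6427, 0.0106) against the stand at (0.6412, 0.0117). The wrist view puts foot_small at (249,408) between pink (306,375) and turquoise (300,442), which leaves room for the jaws. I'll descend on it in checked steps.

Emit:
send_rows(
  motion=[
    {"dp": [-0.005,0.001,0],"rot": [-0.01,0.028,0],"grip": 0.055},
    {"dp": [0,0,-0.03],"rot": [0,0,0],"grip": 0.055},
    {"dp": [0,0,-0.03],"rot": [0,0,0],"grip": 0.055},
    {"dp": [0,0,-0.03],"rot": [0,0,0],"grip": 0.055},
    {"dp": [0,0,-0.01],"rot": [0,0,0],"grip": 0.055},
    {"dp": [0,0,0],"rot": [0,0,0],"grip": 0.055},
  ],
)

```text
clock: 19.42
tcp_pos: [0.4364, -0.141, 0.0745]
orientation: [2.842, 1.338, -0.01]
contact_force: [0.1, 0.2, 0.6]
grip_width: 0.055
```

```bash
python3 w.py foot S .434 -.1443 0 50
```

```text
tcp [ 0.4364 -0.141   0.0745] grip 0.055 j [-0.25  0.4   0.51  2.21 -0.34  0.6   1.39]
rot needed [ 0.003 -0.006 -0.007]
(array([ 0.4339, -0.1442]), 1630, 1749, array([249.4, 212.6]))
```

Emit:
send_rows(
  motion=[
    {"dp": [-0.0025,-0.003,-0.005],"rot": [0.003,-0.006,-0.007],"grip": 0.055},
    {"dp": [0,0,-0.015],"rot": [0,0,0],"grip": 0.055},
    {"dp": [0,0,-0.01],"rot": [0,0,0],"grip": 0.055},
    {"dp": [0,0,0],"rot": [0,0,0],"grip": 0.055},
  ],
)

```text
clock: 19.98
tcp_pos: [0.4355, -0.1443, 0.0448]
orientation: [2.846, 1.326, 0.008]
contact_force: [0.9, -0.6, 0.7]
grip_width: 0.0548
```

Emit:
send_rows(
  motion=[
    {"dp": [-0.0015,0,-0.01],"rot": [0,0,0],"grip": 0.055},
    {"dp": [-0.0005,0,-0.015],"rot": [0,0,0],"grip": 0.055},
    {"dp": [-0.0005,0,-0.01],"rot": [0,0,0],"grip": 0.055},
    {"dp": [0,0,0],"rot": [0,0,0],"grip": 0.055},
  ],
)

```text
clock: 20.48
tcp_pos: [0.4326, -0.1442, 0.007]
orientation: [2.846, 1.327, 0.007]
contact_force: [-0.1, -0.0, -0.3]
grip_width: 0.0549
```

Emit:
send_rows(
  grip_force=40,
  motion=[
    {"dp": [0.0014,0,-0.003],"rot": [0,0,0],"grip": 0.055},
    {"dp": [0,0,0],"rot": [0,0,0],"grip": 0.04},
    {"dp": [0,0,0],"rot": [0,0,0],"grip": 0.022},
    {"dp": [0,0,0],"rot": [0,0,0],"grip": 0.022},
    {"dp": [0,0,0],"rot": [0,0,0],"grip": 0.022},
    {"dp": [0,0,0],"rot": [0,0,0],"grip": 0.022},
  ],
)

```text
clock: 21.22
tcp_pos: [0.4349, -0.1444, 0.0047]
orientation: [2.845, 1.326, 0.009]
contact_force: [-0.2, -0.2, 0.1]
grip_width: 0.0322
```

Emit:
send_rows(
  motion=[
    {"dp": [0,0,0.015],"rot": [0,0,0],"grip": 0.022},
    {"dp": [0,0,0.03],"rot": [0,0,0],"grip": 0.022},
    {"dp": [0,0,0.035],"rot": [0,0,0],"grip": 0.022},
    {"dp": [0,0,0.03],"rot": [0,0,0],"grip": 0.022},
    {"dp": [0.006,0.02,0],"rot": [0,0,0],"grip": 0.022},
    {"dp": [0.012,0.04,0],"rot": [0,0,0],"grip": 0.022},
    {"dp": [0.012,0.045,0],"rot": [0,0,0],"grip": 0.022},
    {"dp": [0.012,0.045,0],"rot": [0,0,0],"grip": 0.022},
    {"dp": [0.012,0.045,0],"rot": [0,0,0],"grip": 0.022},
    {"dp": [0.014,0.045,0],"rot": [0,0,0],"grip": 0.022},
    {"dp": [0.014,0.045,0],"rot": [0,0,0],"grip": 0.022},
    {"dp": [0.014,0.045,0],"rot": [0,0,0],"grip": 0.022},
    {"dp": [0.014,0.045,0],"rot": [0,0,0],"grip": 0.022},
    {"dp": [0.014,0.045,0],"rot": [0,0,0],"grip": 0.022},
    {"dp": [0.012,0.04,0],"rot": [0,0,0],"grip": 0.022},
    {"dp": [0.006,0.02,0],"rot": [0,0,0],"grip": 0.022},
    {"dp": [0,0,0],"rot": [0,0,0],"grip": 0.022},
    {"dp": [0,0,0],"rot": [0,0,0],"grip": 0.022},
  ],
)

```text
clock: 23.48
tcp_pos: [0.5778, 0.3487, 0.1351]
orientation: [2.848, 1.313, 0.027]
contact_force: [0.9, -1.9, -0.3]
grip_width: 0.0323
```

```bash
python3 w.py stand S .582 .3656 0 50
```

```text
tcp [0.5778 0.3487 0.1351] grip 0.0323 j [-0.97  0.61  0.48  1.68 -0.32  0.92  0.49]
rot needed [-0.002  0.018  0.009]
(array([0.5818, 0.366 ]), 4085, 5249, array([268.9, 176.8]))
```

Emit:
send_rows(
  motion=[
    {"dp": [0.004,0.017,0],"rot": [-0.002,0.013,0.009],"grip": 0.022},
    {"dp": [0,0,-0.025],"rot": [0,0,0],"grip": 0.022},
    {"dp": [0,0,-0.03],"rot": [0,0,0],"grip": 0.022},
    {"dp": [0,0,-0.025],"rot": [0,0,0],"grip": 0.022},
    {"dp": [0,0,-0.01],"rot": [0,0,0],"grip": 0.022},
    {"dp": [0,0,0],"rot": [0,0,0],"grip": 0.022},
  ],
)

```text
clock: 24.28
tcp_pos: [0.5832, 0.3571, 0.0465]
orientation: [2.85, 1.311, 0.008]
contact_force: [0.5, -0.1, 0.3]
grip_width: 0.0322
```

Emit:
send_rows(
  motion=[
    {"dp": [-0.001,0.009,0],"rot": [0,0,0],"grip": 0.022},
    {"dp": [0,0,-0.01],"rot": [0,0,0],"grip": 0.022},
    {"dp": [0,0,-0.007],"rot": [0,0,0],"grip": 0.022},
    {"dp": [0,0,0],"rot": [0,0,0],"grip": 0.022},
  ],
)

```text
clock: 24.78
tcp_pos: [0.5835, 0.3676, 0.0312]
orientation: [2.851, 1.312, 0.014]
contact_force: [0.5, 0.1, -0.2]
grip_width: 0.0323
```

Emit:
send_rows(
  motion=[
    {"dp": [-0.0015,-0.0015,-0.002],"rot": [0,0,0],"grip": 0.022},
    {"dp": [0,0,-0.0015],"rot": [0,0,0],"grip": 0.022},
    {"dp": [0,0,0],"rot": [0,0,0],"grip": 0.022},
  ],
)

```text
clock: 25.15
tcp_pos: [0.5821, 0.3657, 0.0276]
orientation: [2.851, 1.311, 0.014]
contact_force: [-0.4, -0.9, -0.2]
grip_width: 0.0324
```

Now 0.7 mm lower, release, rise and move back out of the view.

Emit:
send_rows(
  motion=[
    {"dp": [0,0,-0.0007],"rot": [0,0,0],"grip": 0.022},
    {"dp": [0,0,0],"rot": [0,0,0],"grip": 0.045},
    {"dp": [0,0,0],"rot": [0,0,0],"grip": 0.06},
    {"dp": [0,0,0],"rot": [0,0,0],"grip": 0.06},
    {"dp": [0,0,0.015],"rot": [0,0,0],"grip": 0.06},
    {"dp": [0,0,0.03],"rot": [0,0,0],"grip": 0.06},
    {"dp": [0,0,0.05],"rot": [0,0,0],"grip": 0.06},
    {"dp": [0,0,0.05],"rot": [0,0,0],"grip": 0.06},
    {"dp": [-0.03,0.03,0],"rot": [0,0,0],"grip": 0.06},
    {"dp": [-0.04,0.03,0],"rot": [0,0,0],"grip": 0.06},
    {"dp": [-0.04,0.03,0],"rot": [0,0,0],"grip": 0.06},
    {"dp": [-0.04,0.03,0],"rot": [0,0,0],"grip": 0.06},
    {"dp": [-0.04,0.03,0],"rot": [0,0,0],"grip": 0.06},
    {"dp": [-0.02,0.02,0],"rot": [0,0,0],"grip": 0.06},
    {"dp": [0,0,0],"rot": [0,0,0],"grip": 0.06},
    {"dp": [0,0,0],"rot": [0,0,0],"grip": 0.06},
  ],
)

```text
clock: 27.15
tcp_pos: [0.3692, 0.5386, 0.1914]
orientation: [-2.855, -1.304, -0.036]
contact_force: [0.4, 0.5, -0.6]
grip_width: 0.0599
```

Run:
```python
from fit import *;import pickle
from bench import imaging
fs={n:imaging.grab_frame(n) for n in('top','side')}
T=[('L',(.5806,-.3806)),('M',(.6422,.0142)),('S',(.582,.3656))]
for v,f in fs.items():
    tl=[]
    for n,c in T:
        u=proj(f,[*c,.022+.02])[0]
        print(v,n,fit(f,'foot',P[n],u,.022))
        o=np.clip((u-30).astype(int),0,[451,323]);tl.append(cv2.resize(f['img'][o[1]:o[1]+60,o[0]:o[0]+60,::-1],(250,250),interpolation=cv2.INTER_CUBIC))
    fs[v]=np.hstack(tl)
cv2.imwrite('pics/end.png',np.vstack([fs['top'],fs['side']]))
f=imaging.grab_frame('top');cv2.imwrite('pics/endtop.png',cv2.resize(f['img'][:,:,::-1],(800,600)))
```

```text
top L (array([ 0.5815, -0.3873]), 300, 399, array([376.5, 151.3]))
top M (array([0.6426, 0.0107]), 160, 226, array([241.5, 147.1]))
top S (array([0.5821, 0.364 ]), 76, 124, array([125.4, 180.3]))
side L (array([ 0.5827, -0.3803]), 1078, 1153, array([354.6, 275.5]))
side M (array([0.6533, 0.0961]), 787, 273, array([280.6, 165.9]))
side S (array([0.5844, 0.3725]), 89, 105, array([229.2, 137.4]))
```

View pics/end.png

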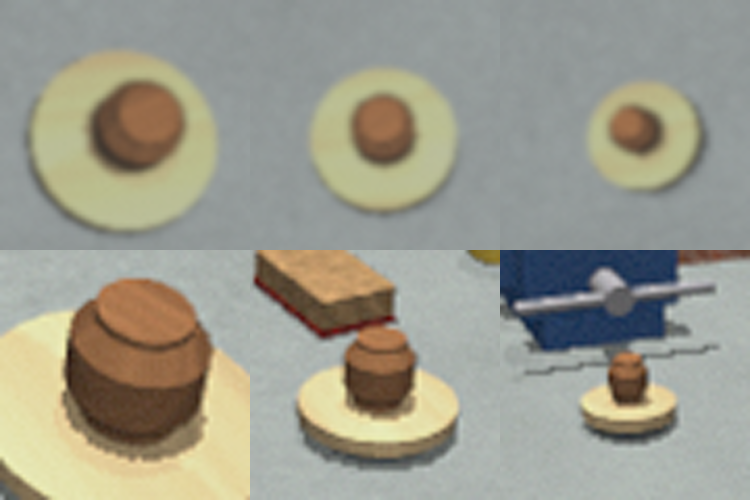

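View pics/endtop.png

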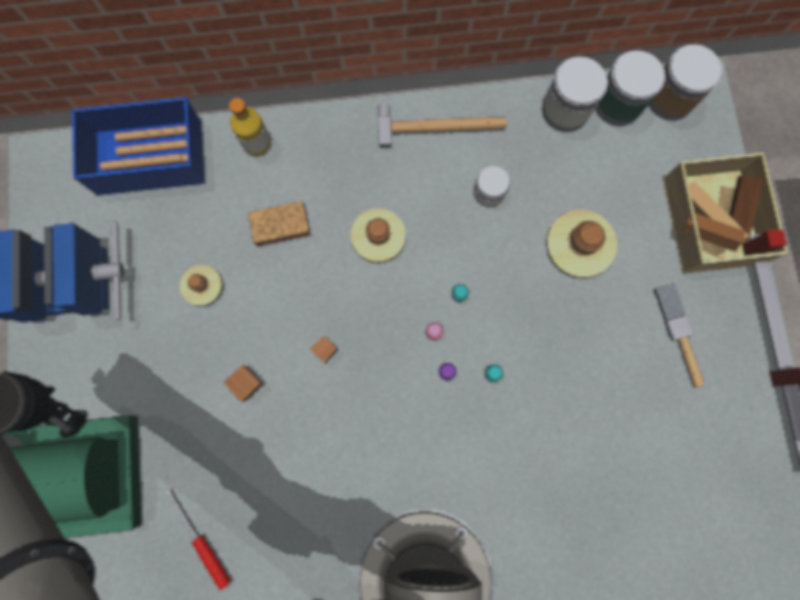

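```bash
python3 -c "
from bench import hand_in;print(hand_in())"
```

```text
the job is handed in; nothing more can be done
None
```

All three round feet are upright on the stands of their own size and released, placed in the order large, middle, small. I handed the job in at about 27 s of the 88 s allowed.

- **Centring:** Comparing foot and stand fits within the same camera puts the large foot about 2.5 mm off centre in the side view and about 5 mm in the top view. That top fit is skewed by the foot's shaded side. The middle foot is about 2 mm off. The small foot is about 1.5 mm off in the top view and about 4 mm in the side view, where it is far from the camera.
- **Disagreements:** The top and side calibrations differ by a constant (2, 5) mm or so; I used their mean, and the wrist camera agreed with it. The final automatic side fit of the middle foot failed because it locked onto the sanding block, so that one rests on the top fit and on looking at the picture.
- **Everything else:** In the last top picture the square feet, sanding block, tin and coloured look-alikes are where they started. The contact-force readings I saw stayed within about 2 N, and the gripper was clear of the feet at hand-in.

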